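Turn a leaf of the produce picture book at the till

ROBOT

A 6-joint arm with a two-finger parallel gripper is mounted at the origin on the work surface. World frame = base frame: x ahead of the robot, y to its left, z up, the work surface at z = 0. Lengths are in m, angles in rad, forces in N, time in s.
With the tool pointing down it reaches from about 0.25 to 0.725 m from the base axis. Payload 4 kg.
Tool frame: the origin (TCP) lies on the centre line of the jaws, within the pads' length; the fingertips stand 14 mm ahead of it and the grasp point (between the pads) lies 5 mm behind it; z points along the fingers, x is the direction in which the jaws open and shut, and the axes are right-handed (so a half turn about z gives the same grasp; the last joint's range is limited). The gripper opens to 85 mm and grips with 20 to 120 N. Pads are 22 mm wide; open, the fingers measure 114 mm over their backs; the gripper's body (76 mm by 85 mm) begins 54 mm behind the grasp point. The pads swing forward as they close: fully open they stand 13 mm farther back than shut.
Start: joints at [1.153, 0.241, 0.005, 1.335, 0, 1.571], TCP at [0.203, 0.457, 0.245] pointing down, gripper open.
Joint ranges: [-2.72, 2.72], [-1.05, 1.87], [-1.09, 1.28], [-1.99, 2.15], [-1.42, 1.44], [-3.14, 3.14]. Speed limits (rad/s): [2.79, 2.79, 3.14, 3.14, 3.14, 3.14].

INTERFACE

Orientations are given as a unit quaternion [x, y, z, w].
In Python, from workcell import bot gives the robot as it stands.
- The arm moves only by the tool play_rows, never from a script. Its argument "motion" is a list of rows, each an object with "fingers": the closure, from -1 (fully open) to 1 (shut), so that 0 is half open; "translation": the shift along the tool's x, y, z in cm, a list of three; "roll": the turn about the tool's z in degrees. A call has 1 to 20 rows; each row is the pose to reach, as a shift and turn from the pose commanded when the call began, along the tool's axes at that moment; what a row does not reach only later rows make up. A row lasts 1/12 s, in which the tool goes at most 41.7 mm and 7.16 degrees, less where a joint would pass 70% of its speed; a pose out of reach is approached as far as the arm can. A call with a gripper value outside its range is refused whole. The fingers move at their own pace and stop on an object; the grip force is fixed at half the most. Time passes only in rows, so rows that repeat a pose let the fingers close. It gives the time, the measured TCP pose, the force and the opening at its end, in the units of the state.
- bot.get_obs(): the state, without advancing time (a new reading comes with each control period).
- bot.camera(name): name is "scene" or "top" or "wrist"; returns a dict with "pixels" (400x640x3 uint8, red, green, blue), "intrinsics" (3x3 intrinsics, pixels), "k1" (the pictures are not rectified: a ray, as slopes to the right and down, at radius r is drawn at 1 + k1 r^2 times it, then the intrinsics apply), "world_to_cam" (4x4, takes a point from world to camera coordinates). Camera axes: x right, y down, z forward; pixel columns grow to the right and rows downward; lengths in m; the calibration is good to about 2 mm. A picture is of the moment at which its call begins. There is no depth.
- bot.job_done(): hands the job in, once; it reports no verdict.
The state is a dict: "clock": time; "joint_pos": joint angles; "joint_vel": joint speeds; "tau": joint torques, N m; "eef_pos": TCP position; "tool_rot": TCP orientation; "ft_force": force on the tool from outside, world axes, zero at the start; "ft_torque": the same for the moment, N m; "grip_width": finger opening in m.
Only numpy, scipy, OpenCV 4.12 (cv2) and the standard library are available. Lean on these libraries where they do the work, as an engineer would, in place of code of your own. Each camera call takes 0.05 s, during which the arm holds its last target. There are 200 camera calls.

TASK

Turn the raised leaf of the produce picture book over its ring spine, pushing it with the fingers and not pinching it, until it lies flat on the other half of the book. Turn only that one leaf: the leaf beneath it stays lying where it is, and the tin, bottle and mug stay standing where they are. Finish with the hand clear.

Things in the scene. Friction and masses are not known exactly. Their poses are not given: they have to be found in the camera images.
- book: the open ring-bound picture book, fixed to the counter, grey back board 200 mm along the spine x 316 mm across, 16 mm thick. Origin on the counter under the middle of the spine; x runs along the spine, z up. The raised leaf and the leaf beneath it start on the -y half; the +y half carries a leaf turned earlier, its top 20 mm above the counter.
- spine (a point): middle of the spine, on the hinge axis of the raised leaf, 22 mm above the counter; axes as the book's. Steel rings reach 15 mm from it.
- leaf (a joint): angle of the raised leaf, rad: 0 = lying on the book's -y half, 1.57 = upright, 3.14 = lying flat on the +y half (stop). The hinge is stiff (about 0.14 N m): the leaf stays at whatever angle it is left and must be pushed down all the way. It starts between 0.4 and 1.0.
- leaf_edge (a point): middle of the free edge of the raised leaf, 130 mm from the hinge axis. The leaf is a rigid white plastic plate 170 mm along the spine, 4 mm thick, about 120 g, with small produce pictures. Site frame turns with the leaf: x along the spine (as the book's), y from the free edge towards the hinge axis, z normal to the leaf (up when the joint is 0). An index tab 40 mm wide sticks out 14 mm beyond the edge, centred at x = +55 mm.
- under_leaf (a joint): angle of the leaf beneath, rad: 0 = lying flat on the -y half, where it starts and must stay. Equal leaf with a stiff hinge too, its top 20 mm above the counter, its tab at x = -55 mm.
- tin: food tin, 74 mm diameter, 75 mm high, standing off the book's -y side; origin at the centre of its underside
- sauce: sauce bottle, 58 mm diameter, 170 mm high, standing off the book's +x end; origin at the centre of its underside
- mug: white mug, 76 mm diameter, 90 mm high, with a handle, standing off the book's +y side; origin at the centre of its underside
Mind the look-alikes: they are no part of the job. Of the things that look like the mug, take the one that is nearest to the robot's base at the start.

How it is judged:
By the outcome, as a careful person would: the job done as asked, in the order asked, and still so for the second after the job is handed in, with the robot touching nothing.
It also fails if it takes over 40 s, if anything falls off the work surface, if the arm or the gripper's body presses on something with over 40 N, if the wrist force passes 120 N, or if a joint passes its speed limit or range.

## Working session

There is one attempt and no reset: what is moved stays moved. The work goes in short steps, Python scripts to look and compute and a tool call to move; the robot and the scene stay as the last step left them, time stands still between calls to the robot, and variables do not carry over. Pictures are saved under pics/ and viewed, about 8 in all and at most 12, crops included, and the job is handed in when it is done.

Besides the shell and the picture viewer there is one more tool, called as name(argument=value, ...) on one line, values as JSON. play_rows: Moves the arm, as the interface text tells. Its arguments: {"type":"object","properties":{"motion":{"type":"array","items":{"type":"object","properties":{"fingers":{"type":"number"},"translation":{"type":"array","items":{"type":"number"}},"roll":{"type":"number"}}}}},"required":["motion"]}

```bash
mkdir -p pics
cat > h.py <<'E'
import numpy as np, cv2
from workcell import bot
def snap(name,fn=None):
    c=bot.camera(name); 
    if fn: cv2.imwrite('pics/'+fn,c['pixels'][:,:,::-1]); np.savez('pics/'+fn+'.npz',K=c['intrinsics'],k1=c['k1'],T=c['world_to_cam'],p=c['pixels'])
    return c
def load(fn):
    d=np.load('pics/'+fn+'.npz'); return dict(intrinsics=d['K'],k1=float(d['k1']),world_to_cam=d['T'],pixels=d['p'])
def ray(c,u,v):
    K=np.array(c['intrinsics']);d=np.array([c['k1'],0,0,0,0.])
    # model: distorted = s*(1+k1 r^2)
    s=cv2.undistortPoints(np.array([[[u,v]]],float),K,d)[0,0]
    T=np.array(c['world_to_cam']);R=T[:3,:3]
    return -R.T@T[:3,3], R.T@np.array([s[0],s[1],1])
def onz(c,u,v,z):
    o,d=ray(c,u,v); return o+d*(z-o[2])/d[2]
def proj(c,P):
    T=np.array(c['world_to_cam']);return cv2.projectPoints(np.atleast_2d(np.array(P,float)),cv2.Rodrigues(T[:3,:3])[0],T[:3,3],np.array(c['intrinsics']),np.array([c['k1'],0,0,0,0.]))[0][:,0]
def tri(c1,p1,c2,p2):
    o1,d1=ray(c1,*p1);o2,d2=ray(c2,*p2)
    s=np.linalg.lstsq(np.c_[d1,-d2],o2-o1,rcond=None)[0]
    a=o1+s[0]*d1;b=o2+s[1]*d2;return (a+b)/2,np.linalg.norm(a-b)
E
python3 - <<'E'
from h import *
for n in('scene','top'):
    c=snap(n,n+'1.png'); o,_=ray(c,320,200); print(n,o,c['k1'])
s=bot.get_obs(); print(s)
E
```

```text
scene [ 1.13932399 -0.86035297  0.73601289] 0.013936713070031147
top [0.51097728 0.03856896 0.94982522] -0.059063530882554026
{'clock': 0.1, 'joint_pos': array([ 1.15296519e+00,  2.41307329e-01,  3.87844271e-03,  1.33521934e+00,
       -8.70259029e-06,  1.57079967e+00]), 'joint_vel': array([-0.00114906, -0.00187302,  0.00281065, -0.00046901, -0.0003189 ,
       -0.00240664]), 'tau': array([-9.26563844e-04, -3.73138404e+01,  2.53009880e+01,  1.08436507e-02,
       -5.26223630e-06, -1.64692000e-05]), 'eef_pos': array([0.20267364, 0.45649303, 0.24452454]), 'tool_rot': array([ 8.38385642e-01,  5.45076746e-01, -7.73930953e-04,  5.08365271e-04]), 'ft_force': array([ 0.1119333 , -0.15850921,  0.39722772]), 'ft_torque': array([-0.03273921,  0.07614227, -0.01919111]), 'grip_width': 0.08535700965206856}
```

View pics/scene1.png

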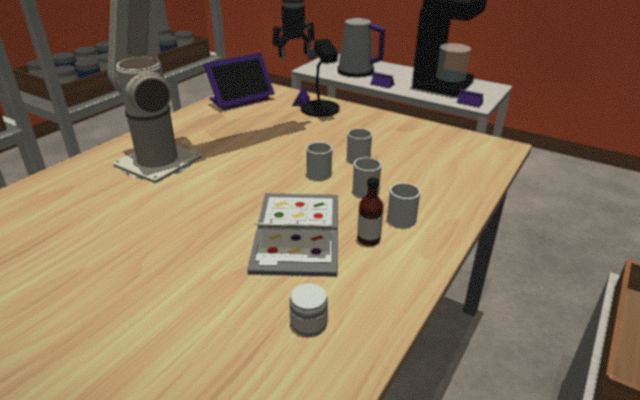

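View pics/top1.png

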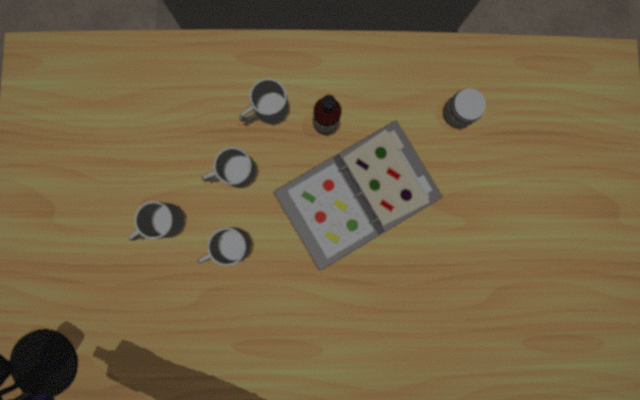

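Scene: book near (298,235), bottle (370,215), tin (308,308), four mugs (319,160), (359,146), (367,176), (404,205). Top: book corners about (396,121), (441,195), (320,270), (275,193); the raised leaf is on the right half; tin (467,105), bottle (327,112), mugs at (268,100), (234,167), (155,220), (228,246). The mugs only have to be avoided.

Run:
```python
from h import *
t=load('top1.png');s=load('scene1.png')
P=[onz(t,*p,.016) for p in[(396,121),(441,195),(320,270),(275,193)]]
for p in P: print(p.round(4))
print([np.linalg.norm(P[i]-P[(i+1)%4]).round(4) for i in range(4)])
print('centre',np.mean(P,0))
for n,p,z in[('tin',(470,104),.075),('sauce',(328,103),.17),('mug1',(268,97),.09),('mug2',(234,166),.09),('mug3',(154,219),.09),('mug4',(228,246),.09)]: print(n,onz(t,*p,z).round(3))
a=cv2.resize(t['pixels'][110:280,265:450],None,fx=3.2,fy=3.2,interpolation=cv2.INTER_CUBIC)
b=cv2.resize(s['pixels'][180:290,240:350],None,fx=5,fy=5,interpolation=cv2.INTER_CUBIC)
cv2.imwrite('pics/crA.png',cv2.convertScaleAbs(a[:,:,::-1],alpha=1.4));cv2.imwrite('pics/crB.png',cv2.convertScaleAbs(b[:,:,::-1],alpha=1.3))
```

```text
[ 0.7328 -0.1543  0.016 ]
[ 0.5688 -0.2521  0.016 ]
[0.4064 0.014  0.016 ]
[0.5725 0.1118 0.016 ]
[np.float64(0.191), np.float64(0.3117), np.float64(0.1927), np.float64(0.3106)]
centre [ 0.57014404 -0.07014429  0.016     ]
tin [ 0.757 -0.3    0.075]
sauce [0.729 0.003 0.17 ]
mug1 [0.763 0.122 0.09 ]
mug2 [0.622 0.189 0.09 ]
mug3 [0.515 0.347 0.09 ]
mug4 [0.462 0.199 0.09 ]
```

View pics/crA.png

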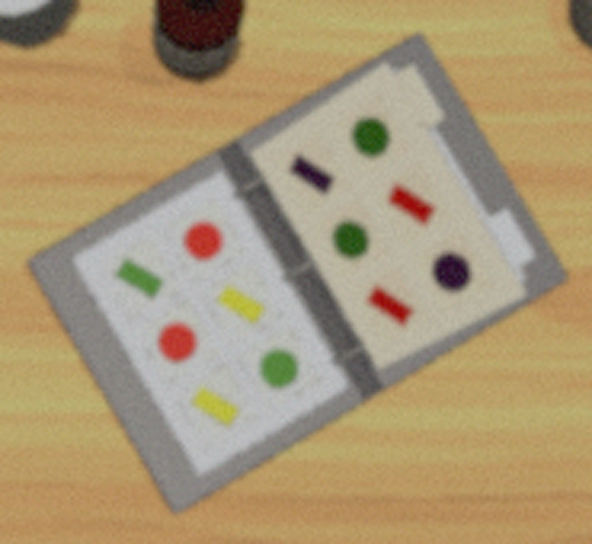

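View pics/crB.png

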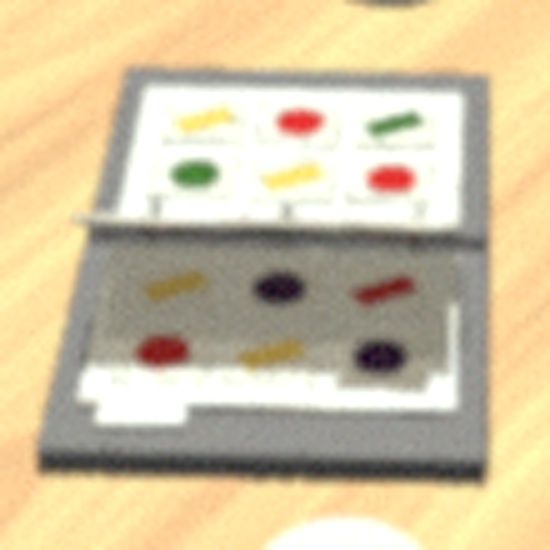

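Crop A (top): the cream leaf is raised; its tab is at crop (425,95) on the +x side. The lower leaf's white tab is at (510,235), and the spine runs (235,145)–(370,395). Crop B (scene): the raised leaf is seen almost edge-on along the spine line, so its angle should be near 0.63.

Run:
```python
from h import *
from scipy.optimize import brentq
t=load('top1.png')
cr=lambda x,y:(265+(x+.5)/3.2-.5,110+(y+.5)/3.2-.5)
# back-board contour: grey+white region is non-wood; use eyeballed corners in crop
P=np.array([onz(t,*cr(*p),.016) for p in[(420,36),(567,277),(180,512),(30,262)]])
print(P.round(4),[np.linalg.norm(P[i]-P[(i+1)%4]).round(4) for i in range(4)])
C=P.mean(0); d=(P[0]-P[1]+P[3]-P[2]);e=(P[2]+P[3]-P[0]-P[1]); ax=np.arctan2(d[1],d[0]);ay=np.arctan2(e[1],e[0])-np.pi/2
print('C',C,np.degrees([ax,ay]))
a=(ax+ay)/2; X=np.array([np.cos(a),np.sin(a),0]);Y=np.array([-np.sin(a),np.cos(a),0])
s1,s2=[onz(t,*cr(*p),.018) for p in[(235,145),(370,395)]]; print('spine mid',(s1+s2)/2)
H=np.array([*C[:2],.022])
for p in[(435,125),(480,212),(525,298)]:
    o,dd=ray(t,*cr(*p))
    f=lambda z:np.hypot((o+dd*(z-o[2])/dd[2]-H)@Y,z-.022)-.130
    for z in [brentq(f,.03,.15)]:
        q=o+dd*(z-o[2])/dd[2]-H; print('edge x,y,z',(q@X).round(4),(q@Y).round(4),z.__round__(4),'th',np.arctan2(z-.022,-q@Y))
s=bot.get_obs();p=s['eef_pos'];
q=s['tool_rot'];from scipy.spatial.transform import Rotation as R
M=R.from_quat(q).as_matrix();print(M.round(3))
tgt=H+X*(-0.005)-Y*.150;tgt[2]=.2
print('tgt',tgt,'shift cm',(M.T@(tgt-p)*100).round(2),'roll',np.degrees(np.arctan2(M[1,0],M[0,0])-a))
```

```text
[[ 0.733  -0.1541  0.016 ]
 [ 0.5661 -0.2539  0.016 ]
 [ 0.4072  0.0121  0.016 ]
 [ 0.5757  0.1139  0.016 ]] [np.float64(0.1945), np.float64(0.3099), np.float64(0.1969), np.float64(0.3107)]
C [ 0.57050685 -0.07051051  0.016     ] [31.01771761 30.63957006]
spine mid [ 0.57081309 -0.07103357  0.018     ]
edge x,y,z 0.0358 -0.1114 0.089 th 0.5412994509780054
edge x,y,z -0.0257 -0.1042 0.0997 th 0.6408247211960871
edge x,y,z -0.0853 -0.0985 0.1068 th 0.7106361733270755
[[ 0.406  0.914 -0.001]
 [ 0.914 -0.406 -0.002]
 [-0.002  0.    -1.   ]]
tgt [ 0.64308417 -0.20187844  0.2       ] shift cm [-42.29  66.97   4.53] roll 35.23120427600042
```

play_rows(motion=[{"fingers":1,"translation":[-2,3,0],"roll":3},{"fingers":1,"translation":[-4,6.5,0],"roll":6},{"fingers":1,"translation":[-6,9.5,0],"roll":9},{"fingers":1,"translation":[-8,12.5,0],"roll":12},{"fingers":1,"translation":[-10,15.8,0],"roll":15},{"fingers":1,"translation":[-12,19,0],"roll":18},{"fingers":1,"translation":[-14,22,0],"roll":21},{"fingers":1,"translation":[-16,25.3,0],"roll":24},{"fingers":1,"translation":[-18,28.5,0],"roll":27},{"fingers":1,"translation":[-20,31.6,0],"roll":30},{"fingers":1,"translation":[-22,34.8,0],"roll":32},{"fingers":1,"translation":[-24,38,0],"roll":34},{"fingers":1,"translation":[-26,41.2,0],"roll":35.2},{"fingers":1,"translation":[-28,44.3,0],"roll":35.2},{"fingers":1,"translation":[-30,47.5,0],"roll":35.2},{"fingers":1,"translation":[-32,50.7,0],"roll":35.2},{"fingers":1,"translation":[-34,53.8,0],"roll":35.2},{"fingers":1,"translation":[-36,57,0],"roll":35.2},{"fingers":1,"translation":[-38,60.2,0],"roll":35.2},{"fingers":1,"translation":[-40,63.3,0],"roll":35.2}])

```text
clock: 1.77
eef_pos: [0.6196, -0.1672, 0.2446]
tool_rot: [0.964, 0.266, -0.0, -0.0]
ft_force: [1.5, 0.0, 0.6]
grip_width: 0.0001
```

play_rows(motion=[{"fingers":1,"translation":[-1.2,2.1,0],"roll":0},{"fingers":1,"translation":[-0.7,4.2,0],"roll":0},{"fingers":1,"translation":[-0.7,4.2,0],"roll":0},{"fingers":1,"translation":[-0.7,4.2,0],"roll":0}])

```text
clock: 2.1
eef_pos: [0.6345, -0.206, 0.2435]
tool_rot: [0.964, 0.265, -0.001, -0.001]
ft_force: [-0.6, 0.8, 0.6]
grip_width: -0.0003
```

play_rows(motion=[{"fingers":1,"translation":[0,0,3],"roll":0},{"fingers":1,"translation":[0,0,6],"roll":0},{"fingers":1,"translation":[0,0,9],"roll":0},{"fingers":1,"translation":[0,0,12],"roll":0},{"fingers":1,"translation":[0,0,14.5],"roll":0},{"fingers":1,"translation":[0,0,16],"roll":0},{"fingers":1,"translation":[0,0,16],"roll":0},{"fingers":1,"translation":[0,0,16],"roll":0}])

```text
clock: 2.77
eef_pos: [0.6336, -0.2037, 0.0847]
tool_rot: [0.964, 0.267, -0.001, -0.001]
ft_force: [0.9, 0.0, 0.0]
grip_width: -0.0002
```

Run:
```python
from h import *
s=bot.get_obs();print(s['eef_pos'],s['ft_force'])
c=snap('scene','scene2.png');b=cv2.resize(c['pixels'][130:330,200:440],None,fx=3,fy=3,interpolation=cv2.INTER_CUBIC)
cv2.imwrite('pics/s2.png',cv2.convertScaleAbs(b[:,:,::-1],alpha=1.3))
```

```text
[ 0.63363108 -0.2037336   0.08469401] [0.89826326 0.03540215 0.0243699 ]
```

View pics/s2.png

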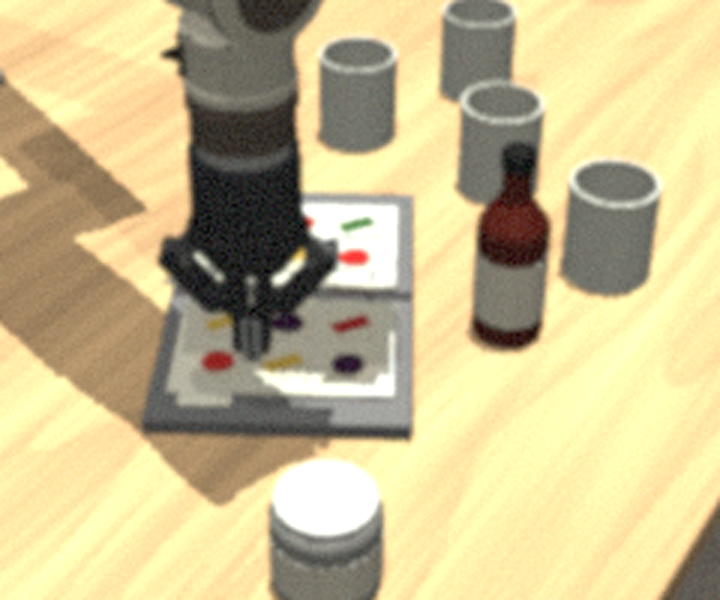

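The closed fingers are at crop (252,345), on the outer side of the leaf's free edge and clear of both the leaf and the tin. Next I push along the arc.

play_rows(motion=[{"fingers":1,"translation":[0,-1,0],"roll":0},{"fingers":1,"translation":[0,-2,0],"roll":0},{"fingers":1,"translation":[0,-3,0],"roll":0},{"fingers":1,"translation":[0,-3.7,-0.7],"roll":0},{"fingers":1,"translation":[0,-4.5,-1.5],"roll":0},{"fingers":1,"translation":[0,-5.2,-2.0],"roll":0},{"fingers":1,"translation":[0,-5.9,-2.5],"roll":0},{"fingers":1,"translation":[0,-6.6,-3.0],"roll":0},{"fingers":1,"translation":[0,-7.4,-3.5],"roll":0},{"fingers":1,"translation":[0,-8.1,-3.9],"roll":0},{"fingers":1,"translation":[0,-8.9,-4.3],"roll":0},{"fingers":1,"translation":[0,-8.9,-4.3],"roll":0}])

```text
clock: 3.82
eef_pos: [0.5883, -0.1269, 0.1293]
tool_rot: [0.964, 0.267, 0.0, -0.001]
ft_force: [-0.0, -1.0, 0.2]
grip_width: 0.0002
```

Run:
```python
from h import *
s=bot.get_obs();print(s['eef_pos'],s['ft_force'])
c=snap('scene','scene3.png');b=cv2.resize(c['pixels'][130:330,200:440],None,fx=3,fy=3,interpolation=cv2.INTER_CUBIC)
cv2.imwrite('pics/s3.png',cv2.convertScaleAbs(b[:,:,::-1],alpha=1.3))
```

```text
[ 0.58829997 -0.1269107   0.1292873 ] [-0.04732578 -0.99559924  0.20436318]
```

View pics/s3.png

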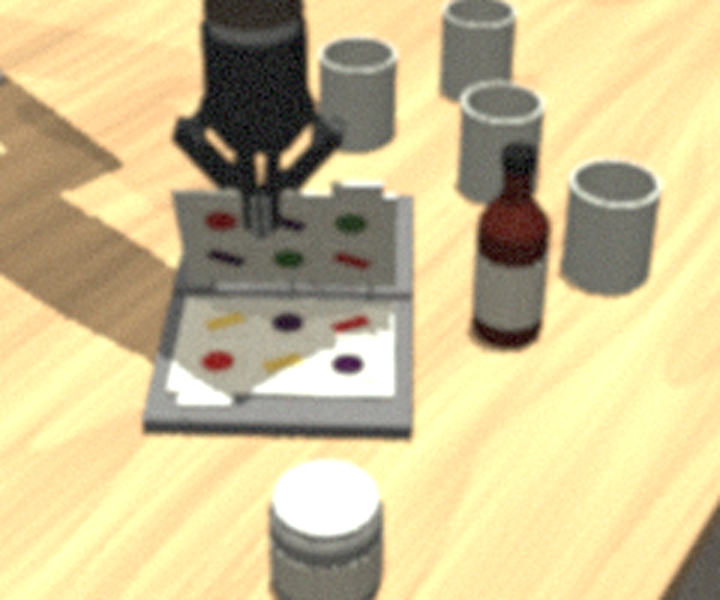

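The leaf is at about 1.2 rad with its tab at crop (360,190), and the lower leaf is still flat. I continue over the top.

play_rows(motion=[{"fingers":1,"translation":[0,-1.2,-0.3],"roll":0},{"fingers":1,"translation":[0,-2.3,-0.5],"roll":0},{"fingers":1,"translation":[0,-3.4,-0.6],"roll":0},{"fingers":1,"translation":[0,-4.5,-0.7],"roll":0},{"fingers":1,"translation":[0,-5.6,-0.6],"roll":0},{"fingers":1,"translation":[0,-6.7,-0.5],"roll":0},{"fingers":1,"translation":[0,-7.7,-0.2],"roll":0},{"fingers":1,"translation":[0,-8.6,0.1],"roll":0},{"fingers":1,"translation":[0,-9.5,0.6],"roll":0},{"fingers":1,"translation":[0,-10.4,1.1],"roll":0},{"fingers":1,"translation":[0,-11.2,1.7],"roll":0},{"fingers":1,"translation":[0,-11.9,2.4],"roll":0},{"fingers":1,"translation":[0,-12.5,3.2],"roll":0},{"fingers":1,"translation":[0,-13.1,4.0],"roll":0},{"fingers":1,"translation":[0,-13.6,4.9],"roll":0},{"fingers":1,"translation":[0,-14.0,5.8],"roll":0},{"fingers":1,"translation":[0,-14.3,6.7],"roll":0},{"fingers":1,"translation":[0,-14.5,7.6],"roll":0},{"fingers":1,"translation":[0,-14.5,7.6],"roll":0}])

```text
clock: 5.45
eef_pos: [0.5126, -0.004, 0.0499]
tool_rot: [0.964, 0.266, -0.002, -0.001]
ft_force: [-0.4, 0.6, -0.2]
grip_width: -0.0002
```

Run:
```python
from h import *
s=bot.get_obs();print(s['eef_pos'],s['ft_force'])
c=snap('scene','scene4.png');b=cv2.resize(c['pixels'][130:330,200:440],None,fx=3,fy=3,interpolation=cv2.INTER_CUBIC)
cv2.imwrite('pics/s4.png',cv2.convertScaleAbs(b[:,:,::-1],alpha=1.3))
```

```text
[ 0.51263996 -0.00397555  0.04987122] [-0.38012358  0.58960833 -0.21110324]
```

View pics/s4.png

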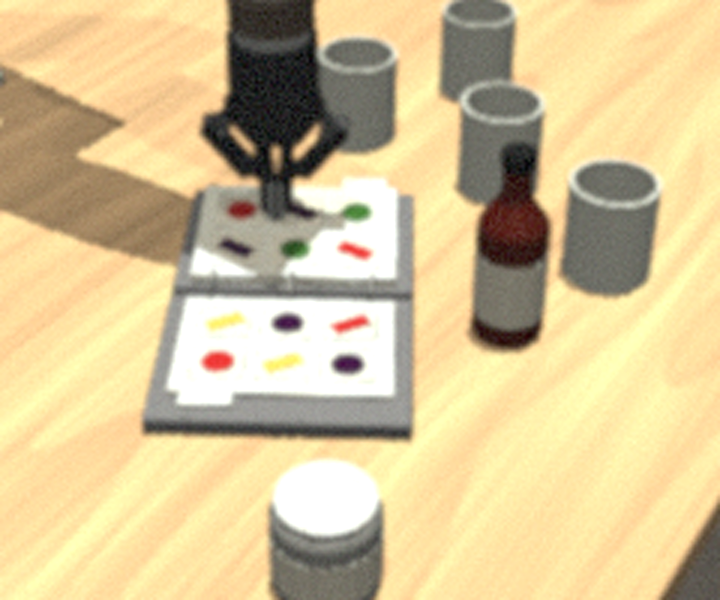

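The leaf is over, at about 3.0 rad, with its tab at crop (368,185). The lower leaf is flat, and the bottle, tin and mugs are unmoved. Now I press it down.

play_rows(motion=[{"fingers":1,"translation":[0,0,0.5],"roll":0},{"fingers":1,"translation":[0,0,0.9],"roll":0},{"fingers":1,"translation":[0,0,1.2],"roll":0},{"fingers":1,"translation":[0,0,1.4],"roll":0},{"fingers":1,"translation":[0,0,1.5],"roll":0},{"fingers":1,"translation":[0,0,1.5],"roll":0},{"fingers":1,"translation":[0,0,1.5],"roll":0}])

```text
clock: 6.08
eef_pos: [0.5149, -0.0044, 0.038]
tool_rot: [0.964, 0.266, 0.0, 0.0]
ft_force: [-1.0, 0.6, 5.2]
grip_width: 0.0002
```

play_rows(motion=[{"fingers":1,"translation":[0,0,0.3],"roll":0},{"fingers":1,"translation":[0,0,0.5],"roll":0},{"fingers":1,"translation":[0,0,0.5],"roll":0},{"fingers":1,"translation":[0,0,0.5],"roll":0}])

```text
clock: 6.42
eef_pos: [0.5151, -0.0043, 0.0376]
tool_rot: [0.964, 0.266, 0.002, 0.0]
ft_force: [-12.2, 0.1, 38.9]
grip_width: 0.0001
```

The force rose to 39 N with no further travel, so the leaf is against the stop. I lift straight up and clear.

play_rows(motion=[{"fingers":1,"translation":[0,0,-0.5],"roll":0},{"fingers":1,"translation":[0,0,-1],"roll":0},{"fingers":1,"translation":[0,0,-3],"roll":0},{"fingers":1,"translation":[0,0,-6],"roll":0},{"fingers":1,"translation":[0,0,-9],"roll":0},{"fingers":1,"translation":[0,0,-12],"roll":0},{"fingers":1,"translation":[0,0,-15],"roll":0},{"fingers":1,"translation":[0,0,-18],"roll":0},{"fingers":1,"translation":[0,0,-20],"roll":0},{"fingers":1,"translation":[-3,0,-20],"roll":0},{"fingers":1,"translation":[-6,0,-20],"roll":0},{"fingers":1,"translation":[-9,0,-20],"roll":0},{"fingers":1,"translation":[-12,0,-20],"roll":0},{"fingers":1,"translation":[-15,0,-20],"roll":0},{"fingers":1,"translation":[-17,0,-20],"roll":0},{"fingers":1,"translation":[-17,0,-20],"roll":0}])

```text
clock: 7.75
eef_pos: [0.3654, -0.0925, 0.232]
tool_rot: [0.964, 0.265, -0.001, -0.0]
ft_force: [-1.1, -0.4, 0.1]
grip_width: 0.0
```

Run:
```python
from h import *
s=bot.get_obs();print(s['clock'],s['eef_pos'],s['ft_force'])
c=snap('scene','scene5.png');b=cv2.resize(c['pixels'][150:330,230:430],None,fx=3,fy=3,interpolation=cv2.INTER_CUBIC)
t=snap('top','top5.png');a=cv2.resize(t['pixels'][60:280,190:500],None,fx=2.5,fy=2.5)
cv2.imwrite('pics/s5.png',cv2.convertScaleAbs(b[:,:,::-1],alpha=1.3));cv2.imwrite('pics/t5.png',cv2.convertScaleAbs(a[:,:,::-1],alpha=1.3))
```

```text
7.75 [ 0.36537475 -0.09248817  0.23196986] [-1.05278176 -0.35454397  0.13457909]
```

View pics/s5.png

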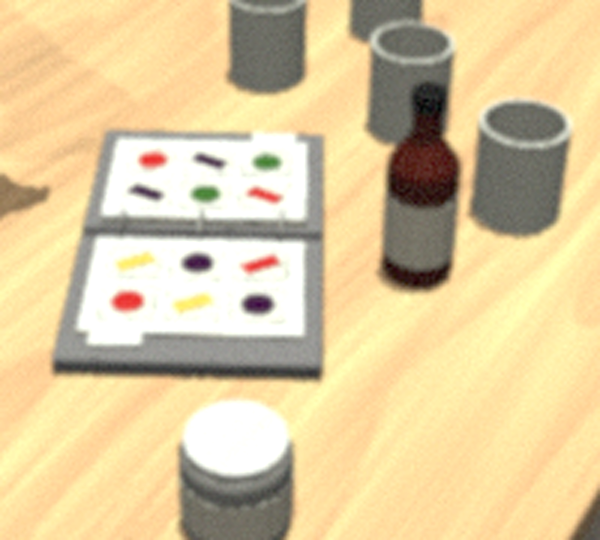

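View pics/t5.png

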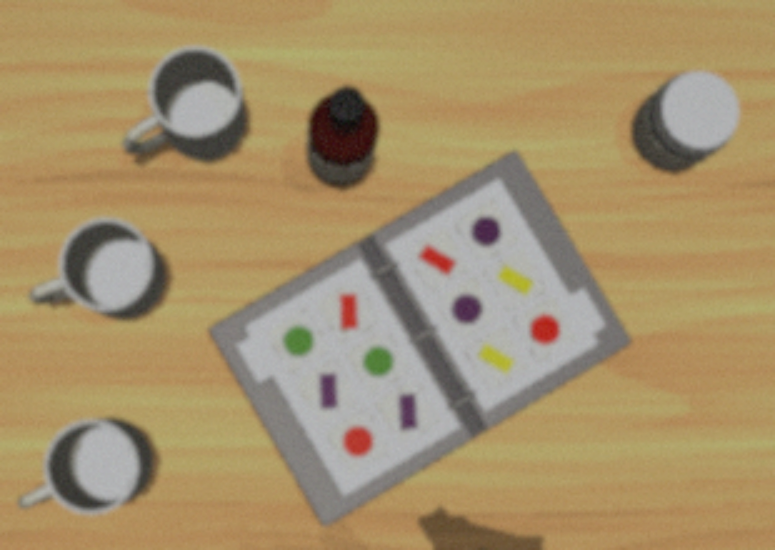

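Both halves lie flat: the turned leaf has its tab at top-crop (250,350), the lower leaf's tab is at (590,320), and the tin, bottle and mugs are unmoved. I hand it in.

```bash
python3 -c "
from workcell import bot
print(bot.job_done())"
```

```text
the job is handed in; nothing more can be done
None
```

The raised leaf is turned over the spine and lies flat on the +y half of the book. I pushed it the whole way with the closed fingers, never pinching it, then handed the job in at about 7.8 s.

- **Leaf down:** on the last press the fingertips stopped about 24 mm above the counter, the height expected for a flat leaf. Force rose from 5 to 39 N with almost no further travel (0.4 mm), so I took it as against the stop. That 39 N was fingertip contact, read at the wrist.
- **Other things:** in the final scene and top pictures the lower leaf is flat. The tin, bottle and mugs are standing where they were, judged by eye.
- **Hand clear:** the tool was about 0.23 m up and off the book, with force back near zero (about 1 N).
- **Disagreement:** three points along the leaf's edge gave a starting angle of 0.54 to 0.71 rad. I used the middle value, 0.64. The book also measured 3 to 5 mm smaller than stated. Neither affected the push.

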